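# Weigh a basket of fruit on a spring scale

## Robot

A 7-joint arm with a two-finger parallel gripper is mounted at the origin on a cart in front of the work surface, level with it; the furniture and walls round the work are solid. World frame = base frame: x ahead of the robot, y to its left, z up, the work surface at z = 0. Lengths are in m, angles in rad, forces in N, time in s.
With the tool pointing down it reaches from about 0.4 to 0.85 m from the base axis. Payload 10.4 kg.
Tool frame: the origin (TCP) lies midway between the tips of the shut fingers; the grasp point (between the pads) lies 19 mm behind it; z points along the fingers, x is the direction in which the jaws open and shut, and the axes are right-handed (so a half turn about z gives the same grasp; the last joint's range is limited). The gripper opens to 85 mm and grips with 20 to 120 N. Pads are 22 mm wide; open, the fingers measure 114 mm over their backs; the gripper's body (76 mm by 85 mm) begins 54 mm behind the grasp point. The pads swing forward as they close: fully open they stand 13 mm farther back than shut.
Start: joints at [1.191, 0.332, -0.065, 1.46, 0.022, 1.35, -0.088], TCP at [0.218, -0.586, 0.231] pointing down, gripper open.
Joint ranges: [-2.6, 2.6], [-0.5, 2.12], [-1.47, 1.34], [0.16, 2.42], [-1.27, 4.41], [0.06, 2.06], [-2.6, 2.6]. Speed limits (rad/s): [2.22, 2.22, 2.79, 2.79, 3.14, 3.14, 3.14].

## Interface

Orientations are given as a unit quaternion [x, y, z, w].
In Python, from workcell import manip, cams gives the robot as it stands.
- The arm moves only by the tool move_arm, never from a script. Its argument "moves" is a list of rows, each a list of 7 numbers: the turn, a rotation vector about the tool's x, y, z in degrees, then the shift along the tool's x, y, z in m, then the finger opening in m, from 0 to 0.0854. A call has 1 to 10 rows; each row is the pose to reach, as a shift and turn from the pose commanded when the call began, along the tool's axes at that moment; what a row does not reach only later rows make up. A row lasts 1/10 s, in which the tool goes at most 50 mm and 8.59 degrees, less where a joint would pass 70% of its speed; a pose out of reach is approached as far as the arm can. A call with a gripper value outside its range is refused whole. The fingers move at their own pace and stop on an object; "grip_force" is the grip in N (left out, the last holds). Time passes only in rows, so rows that repeat a pose let the fingers close. It gives the time, the measured TCP pose, the force and the opening at its end, in the units of the state.
- manip.get_obs(): the state, without advancing time (a new reading comes with each control period).
- cams.camera(name): name is "side" or "top" or "wrist"; returns the picture (420x560x3 uint8, red, green, blue); there is no depth.
- cams.camera_params(name): a dict with "fx", "fy", "cx", "cy" (pixels), "dist_coeffs" ([k1, k2, p1, p2, k3] as OpenCV has them; the pictures are not rectified), "xyz" and "rotation" of the camera in the world. Camera axes: x right, y up, looking along -z (the intrinsics and any distortion apply to the point x, -y, -z); pixel columns grow to the right and rows downward; lengths in m; the calibration is good to about 2 mm. A picture is of the moment at which its call begins: read the wrist's pose just before it. camera_params takes no time and is no camera call; for the wrist camera it gives the pose at the moment of the call.
- manip.hand_in(): hands the job in, once; it reports no verdict.
The state is a dict: "clock": time; "joint_pos": joint angles; "joint_velocities": joint speeds; "tau": joint torques, N m; "position": TCP position; "ee_rot": TCP orientation; "ft_force": force on the tool from outside, world axes, zero at the start; "torque": the same for the moment, N m; "grip_width": opening from 0.0 (shut) to 1.0 (fully open).
Only numpy, scipy, OpenCV 4.12 (cv2) and the standard library are available. Lean on these libraries where they do the work, as an engineer would, in place of code of your own. Each camera call takes 0.05 s, during which the arm holds its last target. There are 200 camera calls.

## Task

Weigh the fruit: carry the wire basket with the lemon and the lime by its wooden grip to the spring scale, hang its cross bar in the scale's hook, and let the weight down slowly, no faster than about 2 cm a second, keeping hold until the scale carries it all, so that the pointer creeps to its reading and neither jumps when you let go nor is driven to its end stop. Leave the basket hanging free, still and upright with both fruits in it; do not lean on the scale with the hand, force the bar or disturb the other things.

Things in the scene. Friction and masses are not known exactly. Their poses are not given: they have to be found in the camera images.
- scale: Spring scale fixed on the worktop: pale green housing 104 x 140 mm, 118 mm high, plinth 124 x 160 mm, dial with red needle in front. Origin: centre of its underside; x from front (dial) to back, z up. A steel post on top (at the origin's x, y) bears a level side arm, 16 mm wide, running 200 mm in the scale's -y to the hook; post, arm and hook sink together under load.
- weigh_arm (a joint): How far post, arm and hook have sunk, in m: 0 unloaded, 0.080 at the end stop. A spring of about 130 N/m (it sinks 7.7 mm for each N) with a light damper; the needle shows this, clockwise from zero at the top.
- hook_seat (a point): Where the axis of the basket's bar lies when it rests fully in the hook; 204 mm above the worktop unloaded, sinks with the arm; axes as scale. The hook is a steel strip 16 mm wide (x): a V saddle open upward, slopes 45 degrees, joined on the post's side to the arm (arm top 11.5 mm above the seat), on the other side ending in an upturned tip. Nothing stands above arm and hook.
- hook_tip (a point): Top of the hook's upturned tip, 18 mm to the scale's -y side of the seat and 13 mm above it. The bar comes from that side, passes over the tip toward the post until above the seat, and goes down; the arm then lies inside the basket's bail, under the bar.
- basket: Dark round wire basket, 126 mm wide at the foot, 166 mm at the rim, rim 62 mm high, with a rigid wire bail standing across it in its x-z plane. Origin: centre of its underside; z up, x along the bail's bar and grip. Basket and fruit together weigh 0.3 to 1.0 kg, different each time.
- bar (a point): Middle of the bail's cross bar, steel, 8 mm diameter, along the basket's x, 115 mm above the basket's underside; it hangs in the hook. Two black rubber collars (17 mm diameter) begin 14 mm either side of the middle; the hook goes between them. The bail's wires run from the bar's ends (48 mm from the middle) down to the rim and up to the grip.
- grip (a point): Middle of the bail's light wooden grip, 22 mm diameter and 60 mm long along the basket's x, 163 mm above the basket's underside and 48 mm above the bar. Pinch it from above across the basket's y.
- lemon: Yellow lemon, 71 x 53 x 51 mm, lying loose in the basket; origin at its underside.
- lime: Green lime, 53 x 46 x 48 mm, lying loose in the basket; origin at its underside.
- mug: Striped mug, 92 mm across and 127 mm with its handle, 95 mm high, standing behind the basket; bystander; origin at the centre of its underside.
- honey: Honey jar, 60 mm across, 99 mm high, standing behind the hook; bystander; origin at the centre of its underside.
- pepper: Wooden pepper mill, 58 mm across, 170 mm high; bystander; origin at the centre of its underside.
There are look-alikes about, which are no part of the job. There is more than one size of the lemon; the job needs the larger.

How it is judged:
By the outcome, as a careful person would: the job done as asked, in the order asked, and still so for the second after the job is handed in, with the robot touching nothing.
It also fails if it takes over 64 s, if anything falls off the work surface, if the arm or the gripper's body presses on something with over 40 N, if the wrist force passes 120 N, or if a joint passes its speed limit or range.

## Working session

There is one attempt and no reset: what is moved stays moved. The work goes in short steps, Python scripts to look and compute and a tool call to move; the robot and the scene stay as the last step left them, time stands still between calls to the robot, and variables do not carry over. Pictures are saved under pics/ and viewed, about 8 in all and at most 12, crops included, and the job is handed in when it is done.

Besides the shell and the picture viewer there is one more tool, called after ">>>" by a JSON object that holds its "api" and its "payload", one argument or row to a line. move_arm: Moves the arm, as the interface text tells. Its arguments: {"type":"object","properties":{"moves":{"type":"array","items":{"type":"array","items":{"type":"number"}}},"grip_force":{"type":"number"}},"required":["moves"]}

```bash
mkdir -p pics; cat > h.py <<'E'
import numpy as np, cv2
from workcell import manip, cams
def snap(n,f):
    p=cams.camera_params(n); im=cams.camera(n); cv2.imwrite('pics/'+f,im[:,:,::-1]); return im,p
def rot(p):
    r=np.array(p['rotation'],float)
    if r.shape==(3,3): return r
    from scipy.spatial.transform import Rotation as R
    return R.from_quat(r).as_matrix()
def ray(p,uv):
    K=np.array([[p['fx'],0,p['cx']],[0,p['fy'],p['cy']],[0,0,1.]])
    q=cv2.undistortPoints(np.array([[uv]],float),K,np.array(p['dist_coeffs'],float))[0,0]
    return np.array(p['xyz'],float),rot(p)@np.array([q[0],-q[1],-1.])
def onz(p,uv,z):
    o,d=ray(p,uv); return o+d*(z-o[2])/d[2]
def tri(p1,u1,p2,u2):
    o1,d1=ray(p1,u1);o2,d2=ray(p2,u2)
    s=np.linalg.lstsq(np.c_[d1,-d2],o2-o1,rcond=None)[0]
    a,b=o1+s[0]*d1,o2+s[1]*d2
    return (a+b)/2,np.linalg.norm(a-b)
def proj(p,X):
    c=rot(p).T@(np.array(X,float)-p['xyz']); c=c*[1,-1,-1]
    K=np.array([[p['fx'],0,p['cx']],[0,p['fy'],p['cy']],[0,0,1.]])
    return cv2.projectPoints(c.reshape(1,3),np.zeros(3),np.zeros(3),K,np.array(p['dist_coeffs'],float))[0].ravel()
E
python3 - <<'E'
from h import *
print(manip.get_obs())
for n in ('top','side'):
    im,p=snap(n,n+'0.png'); print(n,p)
E
```

```text
{'clock': 0.0, 'joint_pos': array([ 1.19140725,  0.33283231, -0.0646851 ,  1.46093961,  0.02160346,
        1.34988561, -0.0884806 ]), 'joint_velocities': array([ 1.07624432e-03, -4.33914167e-04,  1.18489587e-04, -1.29291039e-03,
        1.32521348e-03, -5.29470408e-05,  2.70262045e-04]), 'tau': array([-7.41400399e-04, -6.25453949e+01,  4.84551047e-02, -3.91606092e+01,
        1.62131398e-02,  1.00142491e-02,  1.13292663e-05]), 'position': array([ 0.21814916, -0.58529915,  0.23054141]), 'ee_rot': array([ 8.21368379e-01, -5.70397684e-01, -5.82192365e-04, -3.60368057e-04]), 'ft_force': array([-0.84806629,  0.14864411,  0.16115806]), 'torque': array([-0.02894972, -0.02324317,  0.00026478]), 'grip_width': 0.9998148610504803}
top {'fx': 471.10479904376245, 'fy': 471.10479904376245, 'cx': 272.12415922832963, 'cy': 209.54780711705683, 'dist_coeffs': array([-0.15587113,  0.        ,  0.        ,  0.        ,  0.        ]), 'xyz': array([ 0.51995599, -0.07428147,  1.34628502]), 'rotation': array([ 0.02849869, -0.03831322, -0.70252741,  0.71005293])}
side {'fx': 398.91006880234187, 'fy': 398.91006880234187, 'cx': 280.7716930709789, 'cy': 211.90977826425325, 'dist_coeffs': array([0.00367068, 0.        , 0.        , 0.        , 0.        ]), 'xyz': array([ 0.58016995, -0.94773943,  0.48373187]), 'rotation': array([ 0.55670434, -0.00596765, -0.03263333,  0.83004803])}
```

View pics/top0.png

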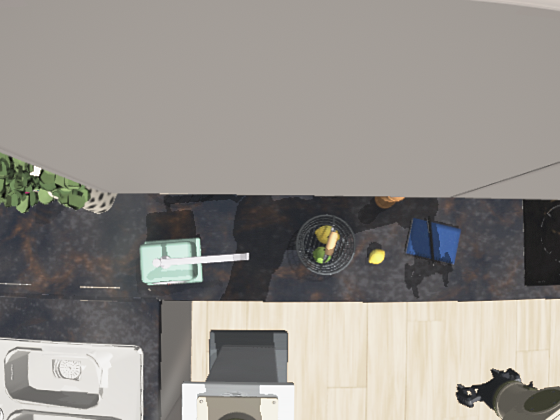

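View pics/side0.png

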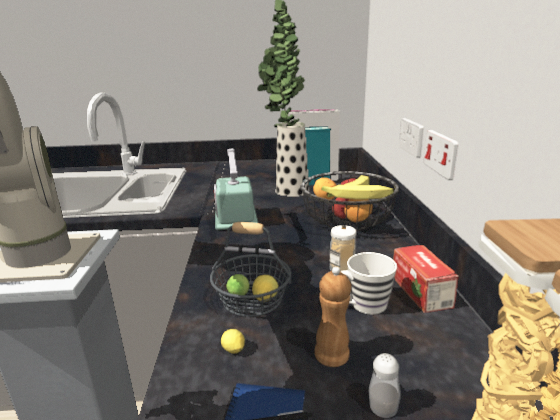

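Top: scale (172,262), arm ending at about (248,257), basket (326,245), small lemon loose at (377,257). Side: grip at (248,229), basket (250,285), scale (234,203). Now zoom in for detail.

```bash
python3 - <<'E'
from h import *
a=cv2.imread('pics/top0.png'); b=cv2.imread('pics/side0.png')
A=cv2.resize(a[200:300,130:390],None,fx=3,fy=3,interpolation=cv2.INTER_CUBIC)
B=cv2.resize(b[130:320,190:310],None,fx=3,fy=3,interpolation=cv2.INTER_CUBIC)[:, :]
cv2.imwrite('pics/c.png',A)
B=cv2.resize(b[140:320,200:300],None,fx=3.3,fy=3.3,interpolation=cv2.INTER_CUBIC); cv2.imwrite('pics/d.png',B)
pt,ps=cams.camera_params('top'),cams.camera_params('side')
print('grip top@.163',onz(pt,(332,242),.163),'tri',tri(pt,(332,242),ps,(248,229)))
print('basket foot',onz(pt,(326,245),.03),'scale top',onz(pt,(172,262),.118),'arm end',onz(pt,(248,257),.215))
E
```

```text
grip top@.163 [ 0.55181015 -0.24185656  0.163     ] tri (array([ 0.55141924, -0.24216948,  0.1609404 ]), np.float64(0.0008935432122674594))
basket foot [ 0.54686432 -0.24378717  0.03      ] scale top [0.49616475 0.16894753 0.118     ] arm end [ 0.51260882 -0.03288343  0.215     ]
```

View pics/c.png

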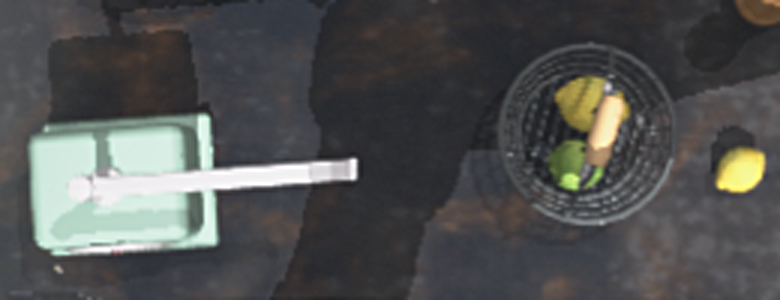

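View pics/d.png

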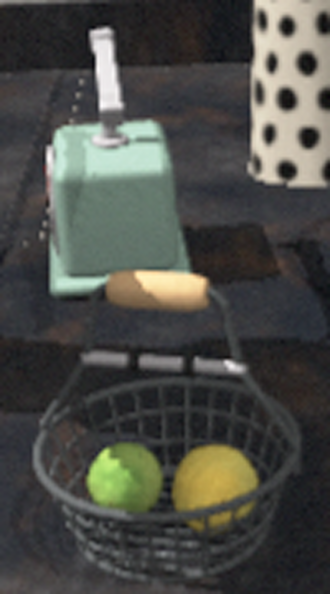

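```bash
cat > m.py <<'E'
from h import *
p=cams.camera_params('top')
c=lambda u,v:(130+(u+.5)/3-.5,200+(v+.5)/3-.5)
g1=onz(p,c(611,97),.172);g2=onz(p,c(598,157),.172)
d=g1-g2;print('grip',(g1+g2)/2,'yaw',np.degrees(np.arctan2(d[1],d[0])),'len',np.linalg.norm(d))
rim=onz(p,c(588,133),.062);print('rim',rim)
a=onz(p,c(357,158),.217);b=onz(p,c(357,181),.217);po=onz(p,c(82,186),.2155)
e=(a+b)/2;d=po-e;print('tip end',e,'w',np.linalg.norm(a-b),'post',po,'len',np.linalg.norm(d),'yaw',np.degrees(np.arctan2(-d[0],d[1])))
for q in [(45,128),(208,115),(218,245),(50,255)]: print('plinth?',onz(p,c(*q),.0))
E
python3 m.py
```

```text
grip [ 0.55159088 -0.23850473  0.172     ] yaw -12.246700093483645 len 0.05123278481141273
rim [ 0.54893286 -0.23874538  0.062     ]
tip end [ 0.51463017 -0.03452231  0.217     ] w 0.01827956765821181 post [0.49819869 0.18619184 0.2155    ] len 0.221330024484748 yaw 4.257637205514174
plinth? [0.54881485 0.2733487  0.        ]
plinth? [0.56357679 0.11601379 0.        ]
plinth? [0.44038528 0.10409468 0.        ]
plinth? [0.42774401 0.26540592 0.        ]
```

```bash
cat >> h.py <<'E'
from scipy.spatial.transform import Rotation as R
def go(pos,yawx,pose=None):
    "tool-frame row to reach TCP pos, tool down, tool x at world yaw (mod 180)"
    o=manip.get_obs(); T=R.from_quat(o['ee_rot']); best=None
    for y in (yawx,yawx+180):
        c,s=np.cos(np.radians(y)),np.sin(np.radians(y))
        G=R.from_matrix(np.c_[[c,s,0],[s,-c,0],[0,0,-1]])
        rv=(T.inv()*G).as_rotvec(degrees=True)
        if best is None or np.linalg.norm(rv)<np.linalg.norm(best): best=rv
    print('turn',best.round(2),'shift',T.inv().apply(np.array(pos)-o['position']).round(4),'t',o['clock'].round(2),'F',o['ft_force'].round(2),'grip',round(o['grip_width'],3),'q7',o['joint_pos'][6].round(2))
E
python3 -c "
from h import *
go([.551,-.240,.26],77.8)"
```

```text
Traceback (most recent call last):
  File "h.py", line 34, in go
    print('turn',best.round(2),'shift',T.inv().apply(np.array(pos)-o['position']).round(4),'t',o['clock'].round(2),'F',o['ft_force'].round(2),'grip',round(o['grip_width'],3),'q7',o['joint_pos'][6].round(2))
                                                                                               ^^^^^^^^^^^^^^^^
AttributeError: 'float' object has no attribute 'round'
```

```bash
sed -i "s/o\['clock'\].round(2)/round(o['clock'],2)/" h.py; python3 -c "
from h import *
go([.551,-.240,.26],77.8)"
```

```text
turn [2.000e-02 7.000e-02 3.264e+01] shift [-0.2073 -0.4325 -0.0292] t 0.1 F [-0.28  0.05 -0.69] grip 1.002 q7 -0.09
```

>>> {"api": "move_arm", "payload": {
  "moves": [
    [0, 0, 3, -0.01, -0.021, -0.03, 0.085],
    [0, 0, 8, -0.028, -0.06, -0.03, 0.085],
    [0, 0, 14, -0.05, -0.105, -0.03, 0.085],
    [0, 0, 20, -0.072, -0.15, -0.03, 0.085],
    [0, 0, 26, -0.094, -0.196, -0.03, 0.085],
    [0, 0, 30, -0.115, -0.24, -0.03, 0.085],
    [0, 0, 32.6, -0.137, -0.285, -0.03, 0.085],
    [0, 0, 32.6, -0.159, -0.33, -0.03, 0.085],
    [0, 0, 32.6, -0.181, -0.377, -0.03, 0.085],
    [0, 0, 32.6, -0.195, -0.407, -0.03, 0.085]
  ],
  "grip_force": 50
}}

```text
clock: 1.1
position: [0.5335, -0.2572, 0.2611]
ee_rot: [-0.629, 0.777, 0.0, 0.0]
ft_force: [0.2, -0.2, -0.1]
grip_width: 0.995
```

```bash
python3 -c "
from h import *
im,p=snap('wrist','w1.png'); print(p)
go([.551,-.240,.26],77.8)"
```

```text
{'fx': 344.3001750381256, 'fy': 344.3001750381256, 'cx': 280.5163979395511, 'cy': 212.5346447182575, 'dist_coeffs': array([-0.04766987,  0.        ,  0.        ,  0.        ,  0.        ]), 'xyz': array([ 0.60842124, -0.27343741,  0.40367627]), 'rotation': array([ 0.09504582, -0.11768439,  0.76770356, -0.62269408])}
turn [-0.04  0.23  0.57] shift [-0.0146 -0.0114  0.0008] t 1.15 F [ 0.73  5.75 -1.88] grip 0.996 q7 -1.47
```

View pics/w1.png

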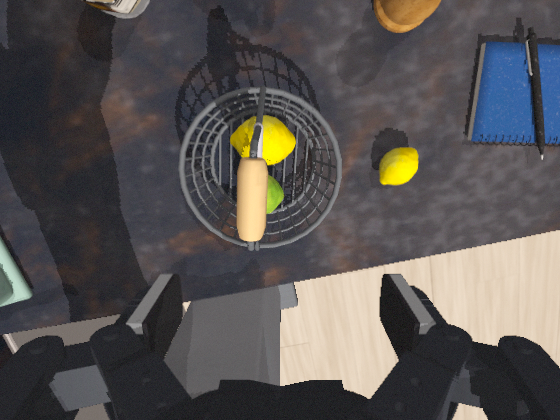

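Wrist view: grip from (257,160) to (250,240), both fruits inside the basket. The arm was still settling, so I repeat the measurement with a colour mask.

```bash
python3 -c "
from h import *
cams.camera('wrist')
im,p=snap('wrist','w2.png')
h=cv2.cvtColor(im,cv2.COLOR_RGB2HSV)
m=cv2.inRange(h,(8,60,130),(21,170,255)); m[:,:150]=0;m[:,360:]=0;m[300:]=0;m[:130]=0
m=cv2.morphologyEx(m,cv2.MORPH_OPEN,np.ones((5,5)))
n,l,s,c=cv2.connectedComponentsWithStats(m);i=1+s[1:,4].argmax();print(s[i],c[i])
(cx,cy),wh,a=cv2.minAreaRect(np.argwhere(l==i)[:,::-1].astype(np.float32));print(cx,cy,wh,a)
b=cv2.boxPoints(((cx,cy),wh,a));
if np.linalg.norm(b[0]-b[1])>np.linalg.norm(b[1]-b[2]): b=np.roll(b,-1,0)
A=onz(p,(b[0]+b[1])/2,.167);B=onz(p,(b[2]+b[3])/2,.167);d=A-B
if d[0]<0:d=-d
y=np.degrees(np.arctan2(d[1],d[0]));C=(A+B)/2
print('grip',C,'yaw',y,'len',np.linalg.norm(d),'tcp',manip.get_obs()['position'])
go([C[0],C[1],.144],y+90)"
```

```text
[ 241  159   31   84 2323] [255.49547998 199.75936289]
255.25682067871094 200.60748291015625 (29.870914459228516, 82.90606689453125) 2.726310968399048
grip [ 0.54857639 -0.23928198  0.167     ] yaw -15.469778470125963 len 0.06139097697462533 tcp [ 0.53295696 -0.25800771  0.26066892]
turn [0.04 0.06 3.6 ] shift [-0.0214 -0.0115  0.1167] t 1.25 F [-0.98 -1.1   0.92] grip 0.998 q7 -1.46
```

>>> {"api": "move_arm", "payload": {
  "moves": [
    [0, 0, 3.3, -0.011, -0.006, 0.0, 0.085],
    [0, 0, 3.3, -0.0215, -0.0115, 0.0, 0.085],
    [0, 0, 3.3, -0.0215, -0.0115, 0.015, 0.085],
    [0, 0, 3.3, -0.0215, -0.0115, 0.035, 0.085],
    [0, 0, 3.3, -0.0215, -0.0115, 0.06, 0.085],
    [0, 0, 3.3, -0.0215, -0.0115, 0.085, 0.085],
    [0, 0, 3.3, -0.0215, -0.0115, 0.105, 0.085],
    [0, 0, 3.3, -0.0215, -0.0115, 0.115, 0.085],
    [0, 0, 3.3, -0.0215, -0.0115, 0.117, 0.085],
    [0, 0, 3.3, -0.0215, -0.0115, 0.117, 0.085]
  ]
}}

```text
clock: 2.25
position: [0.5473, -0.2425, 0.1445]
ee_rot: [-0.606, 0.796, -0.0, -0.0]
ft_force: [0.0, 0.8, 0.7]
grip_width: 0.996
```

>>> {"api": "move_arm", "payload": {
  "moves": [
    [0, 0, 0, 0, 0, 0, 0.05],
    [0, 0, 0, 0, 0, 0, 0.035],
    [0, 0, 0, 0, 0, 0, 0.03],
    [0, 0, 0, 0, 0, 0, 0.025],
    [0, 0, 0, 0, 0, 0, 0.015],
    [0, 0, 0, 0, 0, 0, 0.005],
    [0, 0, 0, 0, 0, 0, 0.0],
    [0, 0, 0, 0, 0, 0, 0.0],
    [0, 0, 0, 0, 0, 0, 0.0],
    [0, 0, 0, 0, 0, 0, 0.0]
  ],
  "grip_force": 50
}}

```text
clock: 3.25
position: [0.5479, -0.2416, 0.1449]
ee_rot: [-0.606, 0.796, -0.0, 0.001]
ft_force: [1.6, 4.6, 5.1]
grip_width: 0.237
```

>>> {"api": "move_arm", "payload": {
  "moves": [
    [0, 0, 0, 0, 0, -0.001, 0],
    [0, 0, 0, 0, 0, -0.003, 0],
    [0, 0, 0, 0, 0, -0.006, 0],
    [0, 0, 0, 0, 0, -0.01, 0],
    [0, 0, 0, 0, 0, -0.015, 0],
    [0, 0, 0, 0, 0, -0.02, 0],
    [0, 0, 0, 0, 0, -0.025, 0],
    [0, 0, 0, 0, 0, -0.028, 0],
    [0, 0, 0, 0, 0, -0.03, 0],
    [0, 0, 0, 0, 0, -0.03, 0]
  ]
}}

```text
clock: 4.25
position: [0.5474, -0.2422, 0.1746]
ee_rot: [-0.606, 0.796, -0.0, 0.0]
ft_force: [0.3, -0.1, -9.2]
grip_width: 0.238
```

>>> {"api": "move_arm", "payload": {
  "moves": [
    [0, 0, 0, 0, 0, -0.002, 0],
    [0, 0, -1, 0, 0, -0.008, 0],
    [0, 0, -3, 0, 0, -0.018, 0],
    [0, 0, -6, 0, 0, -0.03, 0],
    [0, 0, -9, 0, 0, -0.045, 0],
    [0, 0, -12, 0, 0, -0.06, 0],
    [0, 0, -15, 0, 0, -0.073, 0],
    [0, 0, -18, 0, 0, -0.083, 0],
    [0, 0, -19.3, 0, 0, -0.088, 0],
    [0, 0, -19.7, 0, 0, -0.09, 0]
  ]
}}

```text
clock: 5.25
position: [0.5475, -0.2422, 0.2649]
ee_rot: [0.733, -0.68, 0.0, -0.0]
ft_force: [-0.1, -0.1, -8.1]
grip_width: 0.239
```

```bash
python3 -c "
from h import *
im,p=snap('side','s2.png')
b=im[120:320,180:400,::-1]
cv2.imwrite('pics/s2c.png',cv2.resize(b,None,fx=3,fy=3,interpolation=cv2.INTER_CUBIC))
go([.513,-.014,.265],4.4+90)"
```

```text
turn [-0.02 -0.01 -0.14] shift [-0.2301  0.0174 -0.0003] t 5.3 F [ 0.02  0.06 -7.44] grip 0.238 q7 -1.22
```

View pics/s2c.png

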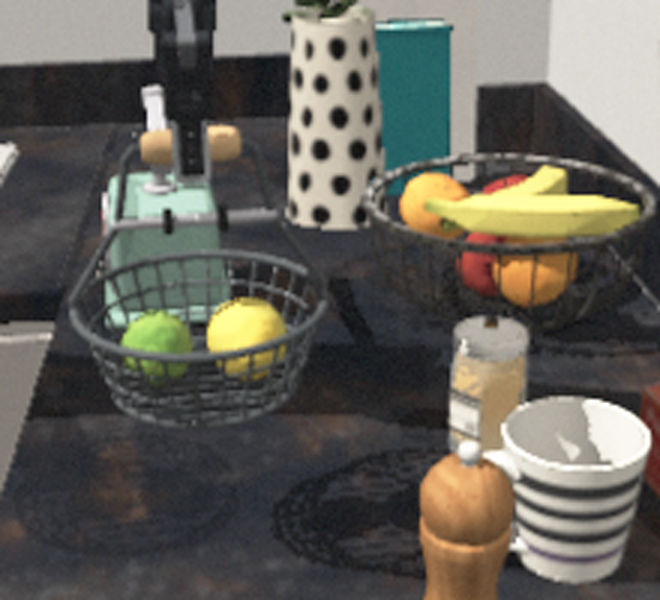

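Basket held level and upright, both fruits in; collars at crop (168,222)/(223,217), so the bar's middle is at about pixel (245,193).

```bash
python3 -c "
from h import *
p=cams.camera_params('side')
f=lambda u,v:(180+(u+.5)/3-.5,120+(v+.5)/3-.5)
o,d=ray(p,f(196,219)); t=(-.2422-o[1])/d[1]; print('bar at y=-.2422',o+t*d)
for q in [(168,222),(223,217)]:
  o,d=ray(p,f(*q)); t=(-.2422-o[1])/d[1]; print(o+t*d)
print('honey',onz(p,f(491,330),.099))
for q in [(146,90),(162,88)]:print('tip', onz(p,f(*q),.217))
"
```

```text
bar at y=-.2422 [ 0.54968488 -0.2422      0.23567467]
[ 0.532238  -0.2422     0.2345336]
[ 0.56649547 -0.2422      0.23618834]
honey [ 0.76159571 -0.13607587  0.099     ]
tip [0.4912244  0.18951293 0.217     ]
tip [0.5062451  0.19517418 0.217     ]
```

```bash
python3 -c "
from h import *
p=cams.camera_params('side')
for X in [(.5145,-.0345,.217),(.513,-.014,.204),(.498,.186,.2155)]:
  u=proj(p,X); print(u, (u-[180,120])*3, (u-[200,140])*3.3)
"
```

```text
[232.48312748 171.46480615] [157.44938245 154.39441846] [107.19432069 103.83386031]
[232.68248531 174.25528731] [158.04745592 162.76586194] [107.85220151 113.04244814]
[230.66853609 150.37220399] [152.00560828  91.11661198] [101.2061691   34.22827318]
```

>>> {"api": "move_arm", "payload": {
  "moves": [
    [0, 0, 0, -0.003, 0.001, 0, 0],
    [0, 0, 0, -0.01, 0.003, 0, 0],
    [0, 0, 0, -0.02, 0.006, 0, 0],
    [0, 0, 0, -0.035, 0.01, 0, 0],
    [0, 0, 0, -0.055, 0.013, 0, 0],
    [0, 0, 0, -0.075, 0.016, 0, 0],
    [0, 0, 0, -0.095, 0.0178, 0, 0],
    [0, 0, 0, -0.115, 0.0178, 0, 0],
    [0, 0, 0, -0.13, 0.0178, 0, 0],
    [0, 0, 0, -0.142, 0.0178, 0, 0]
  ]
}}

```text
clock: 6.3
position: [0.5189, -0.0997, 0.2646]
ee_rot: [0.733, -0.68, 0.0, -0.0]
ft_force: [0.1, -0.5, -7.8]
grip_width: 0.237
```

>>> {"api": "move_arm", "payload": {
  "moves": [
    [0, 0, 0, -0.006, 0, 0, 0],
    [0, 0, 0, -0.01, 0, 0, 0],
    [0, 0, 0, -0.015, 0, 0, 0],
    [0, 0, 0, -0.02, 0, 0, 0],
    [0, 0, 0, -0.025, 0, 0, 0],
    [0, 0, 0, -0.029, 0, 0, 0],
    [0, 0, 0, -0.032, 0, 0, 0],
    [0, 0, 0, -0.034, 0, 0, 0],
    [0, 0, 0, -0.034, 0, 0, 0],
    [0, 0, 0, -0.034, 0, 0, 0]
  ]
}}

```text
clock: 7.3
position: [0.5166, -0.0682, 0.2643]
ee_rot: [0.733, -0.681, 0.0, 0.0]
ft_force: [0.2, -1.1, -7.2]
grip_width: 0.238
```

```bash
python3 -c "
from h import *
im,p=snap('side','s3.png'); im2,p2=snap('wrist','w3.png')
A=cv2.resize(im[110:260,180:300,::-1],None,fx=3.3,fy=4/1.2,interpolation=cv2.INTER_CUBIC)
B=cv2.resize(im2[:380,100:460,::-1],(474,500)); A=cv2.resize(A,(396*500//500,500)); cv2.imwrite('pics/j3.png',np.hstack([A,B])[:, :800])
go([.512,-.014,.265],4.4+90)
print(manip.get_obs()['position'])"
```

```text
turn [-0.   -0.01 -0.18] shift [-0.0544  0.0006 -0.0007] t 7.4 F [ 0.14 -0.11 -7.28] grip 0.24 q7 -1.49
[ 0.51657789 -0.06822475  0.26430513]
```

View pics/j3.png

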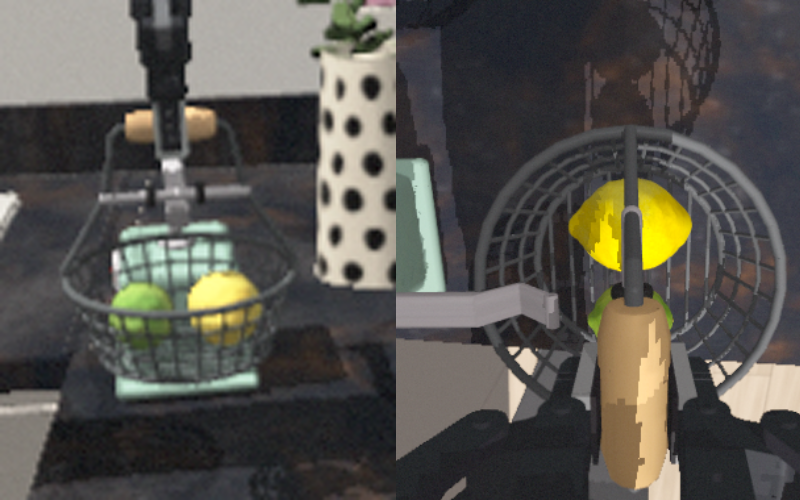

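Side: hook strip is centred between the collars (150/203 vs hook about 175). Wrist: hook tip edge around (553,293)–(556,326), so I check the seat with it.

```bash
python3 -c "
from h import *
p=cams.camera_params('wrist')
for q in [(553,293),(557,326),(547,295)]:
  print(onz(p,(100+(q[0]-396)*360/474,q[1]*.76),.217))
"
```

```text
[ 0.52471383 -0.0321297   0.217     ]
[ 0.50895437 -0.03427393  0.217     ]
[ 0.52357062 -0.02948173  0.217     ]
```

>>> {"api": "move_arm", "payload": {
  "moves": [
    [0, 0, 0, -0.002, 0, 0, 0],
    [0, 0, 0, -0.006, 0, 0, 0],
    [0, 0, 0, -0.012, 0, 0, 0],
    [0, 0, 0, -0.019, 0, 0, 0],
    [0, 0, 0, -0.027, 0, 0, 0],
    [0, 0, 0, -0.035, 0, 0, 0],
    [0, 0, 0, -0.042, 0, 0, 0],
    [0, 0, 0, -0.048, 0, 0, 0],
    [0, 0, 0, -0.052, 0, 0, 0],
    [0, 0, 0, -0.0545, 0, 0, 0]
  ]
}}

```text
clock: 8.4
position: [0.5125, -0.0132, 0.2643]
ee_rot: [0.733, -0.68, 0.0, 0.0]
ft_force: [-0.2, -0.3, -6.9]
grip_width: 0.239
```

>>> {"api": "move_arm", "payload": {
  "moves": [
    [0, 0, 0, 0, 0, 0.001, 0],
    [0, 0, 0, 0, 0, 0.003, 0],
    [0, 0, 0, 0, 0, 0.005, 0],
    [0, 0, 0, 0, 0, 0.007, 0],
    [0, 0, 0, 0, 0, 0.009, 0],
    [0, 0, 0, 0, 0, 0.011, 0],
    [0, 0, 0, 0, 0, 0.013, 0],
    [0, 0, 0, 0, 0, 0.015, 0],
    [0, 0, 0, 0, 0, 0.017, 0],
    [0, 0, 0, 0, 0, 0.019, 0]
  ]
}}

```text
clock: 9.4
position: [0.5125, -0.0136, 0.2452]
ee_rot: [0.733, -0.68, 0.0, -0.0]
ft_force: [-0.1, 0.4, -8.1]
grip_width: 0.237
```

```bash
python3 -c "
from h import *
im2,p2=snap('wrist','w4.png')
cv2.imwrite('pics/w4c.png',cv2.resize(im2[150:400,100:460,::-1],None,fx=2,fy=2))
go([.5125,-.0135,.233],4.4+90)
print(manip.get_obs()['position'],manip.get_obs()['torque'])"
```

```text
turn [ 0.02  0.   -0.16] shift [-0.0001 -0.0001  0.0118] t 9.45 F [ 0.12  0.42 -8.51] grip 0.238 q7 -1.6
[ 0.51240852 -0.01364579  0.24479526] [-0.01562387  0.02033316 -0.03325517]
```

View pics/w4c.png

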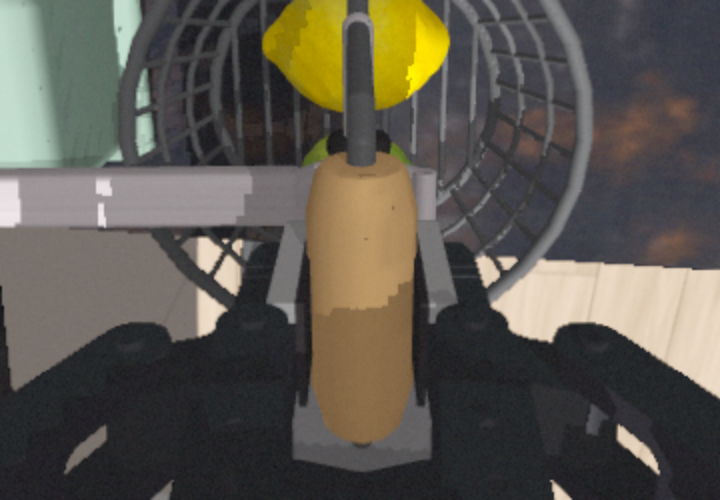

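Bar sits over the hook, arm through the bail, tip at (425,195) on the far side. Lowering at 1.5 cm/s.

>>> {"api": "move_arm", "payload": {
  "moves": [
    [0, 0, 0, 0, 0, 0.0015, 0],
    [0, 0, 0, 0, 0, 0.003, 0],
    [0, 0, 0, 0, 0, 0.0045, 0],
    [0, 0, 0, 0, 0, 0.006, 0],
    [0, 0, 0, 0, 0, 0.0075, 0],
    [0, 0, 0, 0, 0, 0.009, 0],
    [0, 0, 0, 0, 0, 0.0105, 0],
    [0, 0, 0, 0, 0, 0.012, 0],
    [0, 0, 0, 0, 0, 0.0135, 0],
    [0, 0, 0, 0, 0, 0.015, 0]
  ]
}}

```text
clock: 10.45
position: [0.5126, -0.0136, 0.2302]
ee_rot: [0.733, -0.68, 0.0, -0.0]
ft_force: [-0.3, -0.2, -9.5]
grip_width: 0.235
```

>>> {"api": "move_arm", "payload": {
  "moves": [
    [0, 0, 0, 0, 0, 0.0015, 0],
    [0, 0, 0, 0, 0, 0.003, 0],
    [0, 0, 0, 0, 0, 0.0045, 0],
    [0, 0, 0, 0, 0, 0.006, 0],
    [0, 0, 0, 0, 0, 0.0075, 0],
    [0, 0, 0, 0, 0, 0.009, 0],
    [0, 0, 0, 0, 0, 0.0105, 0],
    [0, 0, 0, 0, 0, 0.012, 0],
    [0, 0, 0, 0, 0, 0.0135, 0],
    [0, 0, 0, 0, 0, 0.015, 0]
  ]
}}

```text
clock: 11.45
position: [0.5126, -0.0136, 0.2153]
ee_rot: [0.733, -0.68, 0.0, -0.0]
ft_force: [-0.3, 1.1, -5.4]
grip_width: 0.236
```

```bash
python3 -c "
from h import *
for i in range(4):
  cams.camera('top'); o=manip.get_obs(); print(o['position'],o['ft_force'],o['torque'])"
```

```text
[ 0.51251155 -0.01359187  0.21501536] [-0.36667047  0.59930039 -6.76426946] [ 0.0797537  -0.0392247  -0.01379944]
[ 0.51252739 -0.01362833  0.21514059] [-0.75254864  0.60790748 -5.68859525] [ 0.11364845 -0.01700208  0.02063674]
[ 0.51254174 -0.01359209  0.215262  ] [-0.54729272  0.53725479 -5.34764421] [0.07781718 0.01385333 0.0382651 ]
[ 0.51257683 -0.01360386  0.21533269] [-0.17295125 -0.06200074 -6.46518705] [0.14232932 0.07210562 0.05774333]
```

>>> {"api": "move_arm", "payload": {
  "moves": [
    [0, 0, 0, 0, 0, 0.0015, 0],
    [0, 0, 0, 0, 0, 0.003, 0],
    [0, 0, 0, 0, 0, 0.0045, 0],
    [0, 0, 0, 0, 0, 0.006, 0],
    [0, 0, 0, 0, 0, 0.0075, 0],
    [0, 0, 0, 0, 0, 0.009, 0],
    [0, 0, 0, 0, 0, 0.0105, 0],
    [0, 0, 0, 0, 0, 0.012, 0],
    [0, 0, 0, 0, 0, 0.0135, 0],
    [0, 0, 0, 0, 0, 0.015, 0]
  ]
}}

```text
clock: 12.65
position: [0.5126, -0.0137, 0.2002]
ee_rot: [0.733, -0.68, 0.0, -0.0]
ft_force: [-0.4, 1.0, -3.7]
grip_width: 0.238
```

>>> {"api": "move_arm", "payload": {
  "moves": [
    [0, 0, 0, 0, 0, 0.0015, 0],
    [0, 0, 0, 0, 0, 0.003, 0],
    [0, 0, 0, 0, 0, 0.0045, 0],
    [0, 0, 0, 0, 0, 0.006, 0],
    [0, 0, 0, 0, 0, 0.0075, 0],
    [0, 0, 0, 0, 0, 0.009, 0],
    [0, 0, 0, 0, 0, 0.0105, 0],
    [0, 0, 0, 0, 0, 0.012, 0],
    [0, 0, 0, 0, 0, 0.0135, 0],
    [0, 0, 0, 0, 0, 0.015, 0]
  ]
}}

```text
clock: 13.65
position: [0.5126, -0.0136, 0.1853]
ee_rot: [0.733, -0.68, 0.0, -0.0]
ft_force: [-0.0, 0.7, -1.7]
grip_width: 0.24
```

>>> {"api": "move_arm", "payload": {
  "moves": [
    [0, 0, 0, 0, 0, 0.001, 0],
    [0, 0, 0, 0, 0, 0.002, 0],
    [0, 0, 0, 0, 0, 0.003, 0],
    [0, 0, 0, 0, 0, 0.004, 0],
    [0, 0, 0, 0, 0, 0.005, 0],
    [0, 0, 0, 0, 0, 0.005, 0],
    [0, 0, 0, 0, 0, 0.005, 0]
  ]
}}

```text
clock: 14.35
position: [0.5126, -0.0136, 0.1804]
ee_rot: [0.733, -0.68, 0.0, -0.0]
ft_force: [0.4, 1.4, -1.2]
grip_width: 0.241
```

```bash
python3 -c "
from h import *
F=[]
for i in range(8):
  cams.camera('top'); o=manip.get_obs(); F.append(np.r_[o['position'],o['ft_force'],o['torque']])
print(np.mean(F,0).round(3),np.std(F,0).round(3))"
```

```text
[ 0.513 -0.014  0.18   0.066  1.405 -1.215  0.306  0.055  0.015] [0.    0.    0.    0.291 0.589 0.267 0.027 0.028 0.032]
```

>>> {"api": "move_arm", "payload": {
  "moves": [
    [0, 0, 0, -0.0005, 0, 0.0, 0],
    [0, 0, 0, -0.001, 0, 0.0, 0],
    [0, 0, 0, -0.001, 0, 0.001, 0],
    [0, 0, 0, -0.001, 0, 0.002, 0],
    [0, 0, 0, -0.001, 0, 0.003, 0],
    [0, 0, 0, -0.001, 0, 0.004, 0],
    [0, 0, 0, -0.001, 0, 0.005, 0],
    [0, 0, 0, -0.001, 0, 0.006, 0],
    [0, 0, 0, -0.001, 0, 0.006, 0],
    [0, 0, 0, -0.001, 0, 0.006, 0]
  ]
}}

```text
clock: 15.75
position: [0.5125, -0.0129, 0.1743]
ee_rot: [0.733, -0.681, 0.0, 0.0]
ft_force: [0.0, -3.6, -0.4]
grip_width: 0.239
```

```bash
python3 -c "
from h import *
F=[]
for i in range(10):
  im=cams.camera('side'); o=manip.get_obs(); F.append(np.r_[o['position'],o['ft_force'],o['torque']])
print(np.mean(F,0).round(3),np.std(F,0).round(3))
w=cams.camera('wrist')
A=cv2.resize(im[110:285,180:300,::-1],(343,500),interpolation=cv2.INTER_CUBIC)
cv2.imwrite('pics/j5.png',np.hstack([A,cv2.resize(w[150:400,130:350,::-1],(440,500))]))"
```

```text
[ 5.120e-01 -1.300e-02  1.740e-01  2.080e-01 -4.004e+00 -1.720e-01
 -1.056e+00 -5.200e-02  2.000e-03] [0.    0.    0.    0.409 0.4   0.458 0.06  0.026 0.031]
```

View pics/j5.png

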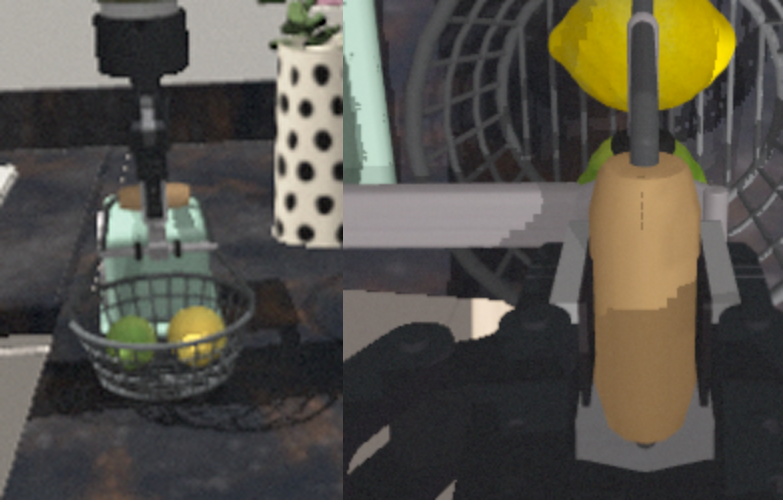

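Bar between collars and in the hook, basket upright, fruits in. The 1 mm nudge overshot laterally (Fy −4 N), so I take most of it back and finish the lowering.

>>> {"api": "move_arm", "payload": {
  "moves": [
    [0, 0, 0, 0.0004, 0, 0.0, 0],
    [0, 0, 0, 0.00075, 0, 0.0, 0],
    [0, 0, 0, 0.00075, 0, 0.0005, 0],
    [0, 0, 0, 0.00075, 0, 0.001, 0],
    [0, 0, 0, 0.00075, 0, 0.001, 0],
    [0, 0, 0, 0.00075, 0, 0.001, 0],
    [0, 0, 0, 0.00075, 0, 0.001, 0]
  ]
}}

```text
clock: 17.0
position: [0.5125, -0.0132, 0.1733]
ee_rot: [0.733, -0.68, -0.0, -0.0]
ft_force: [0.2, -1.3, -0.8]
grip_width: 0.243
```

```bash
python3 -c "
from h import *
F=[]
for i in range(24):
  cams.camera('side'); o=manip.get_obs(); F.append(np.r_[o['position'],o['ft_force'],o['torque']])
print(np.mean(F,0).round(4),np.std(F,0).round(3))"
```

```text
[ 0.5125 -0.0133  0.1733  0.0455 -0.3459 -0.2412 -0.1151 -0.003   0.0062] [0.    0.    0.    0.562 0.581 0.484 0.104 0.026 0.035]
```

>>> {"api": "move_arm", "payload": {
  "moves": [
    [0, 0, 0, 0.0001, 0, 0.0005, 0],
    [0, 0, 0, 0.0001, 0, 0.001, 0],
    [0, 0, 0, 0.0001, 0, 0.0015, 0],
    [0, 0, 0, 0.0001, 0, 0.0018, 0],
    [0, 0, 0, 0.0001, 0, 0.0018, 0],
    [0, 0, 0, 0.0001, 0, 0.0018, 0],
    [0, 0, 0, 0.0001, 0, 0.0018, 0],
    [0, 0, 0, 0.0001, 0, 0.0018, 0]
  ],
  "grip_force": 20
}}

```text
clock: 19.0
position: [0.5125, -0.0134, 0.1715]
ee_rot: [0.733, -0.68, 0.0, -0.0]
ft_force: [-0.0, 0.8, 0.6]
grip_width: 0.242
```

```bash
python3 -c "
from h import *
F=[]
for i in range(20):
  cams.camera('side'); o=manip.get_obs(); F.append(np.r_[o['position'],o['ft_force'],o['torque']])
print(np.mean(F,0).round(4),o['grip_width'])"
```

```text
[ 0.5125 -0.0134  0.1715 -0.024   1.1479  0.2075  0.2958  0.0134  0.0034] 0.2381660125207871
```

>>> {"api": "move_arm", "payload": {
  "moves": [
    [0, 0, 0, -0.0002, 0, -0.0005, 0],
    [0, 0, 0, -0.0002, 0, -0.001, 0],
    [0, 0, 0, -0.0002, 0, -0.001, 0],
    [0, 0, 0, -0.0002, 0, -0.001, 0],
    [0, 0, 0, -0.0002, 0, -0.001, 0.0205],
    [0, 0, 0, -0.0002, 0, -0.001, 0.022],
    [0, 0, 0, -0.0002, 0, -0.001, 0.0235],
    [0, 0, 0, -0.0002, 0, -0.001, 0.025],
    [0, 0, 0, -0.0002, 0, -0.001, 0.0265],
    [0, 0, 0, -0.0002, 0, -0.001, 0.028]
  ]
}}

```text
clock: 21.0
position: [0.5125, -0.0133, 0.1725]
ee_rot: [0.733, -0.68, 0.0, 0.0]
ft_force: [0.2, 0.7, -0.1]
grip_width: 0.327
```

>>> {"api": "move_arm", "payload": {
  "moves": [
    [0, 0, 0, 0, 0, 0, 0.03],
    [0, 0, 0, 0, 0, 0, 0.033],
    [0, 0, 0, 0, 0, 0, 0.037],
    [0, 0, 0, 0, 0, 0, 0.042],
    [0, 0, 0, 0, 0, 0, 0.048],
    [0, 0, 0, 0, 0, 0, 0.054],
    [0, 0, 0, 0, 0, 0, 0.06],
    [0, 0, 0, 0, 0, 0, 0.066],
    [0, 0, 0, 0, 0, 0, 0.072],
    [0, 0, 0, 0, 0, 0, 0.072]
  ]
}}

```text
clock: 22.0
position: [0.5125, -0.0133, 0.1725]
ee_rot: [0.733, -0.68, 0.0, 0.0]
ft_force: [-0.8, 0.6, -0.6]
grip_width: 0.843
```

```bash
python3 -c "
from h import *
im,_=snap('side','s6.png')
w,_=snap('wrist','w6.png'); o=manip.get_obs(); print(o['position'],o['ft_force'],o['grip_width'],o['clock'])
A=cv2.resize(im[110:285,180:300,::-1],(343,500),interpolation=cv2.INTER_CUBIC)
cv2.imwrite('pics/j6.png',np.hstack([A,cv2.resize(w[150:400,130:350,::-1],(440,500))]))"
```

```text
[ 0.51253279 -0.01330451  0.17251858] [-0.45612497  0.54981799 -0.10605666] 0.839521258528955 22.1
```

View pics/j6.png

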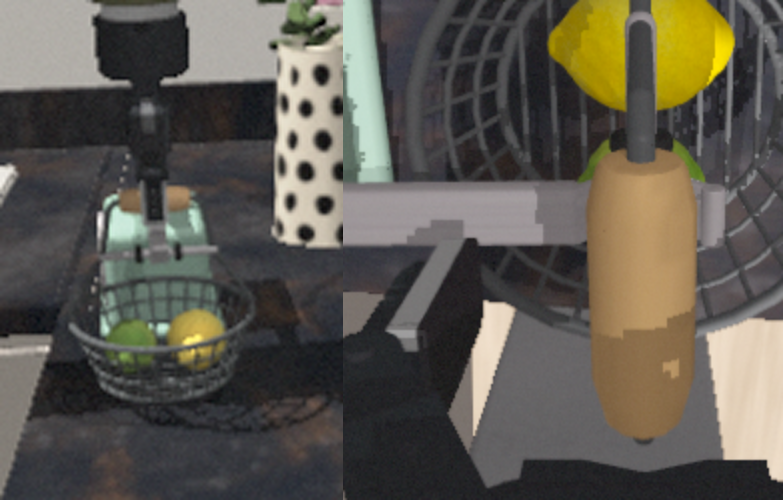

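The basket hangs upright, free of the open fingers, and hardly moved on release. Retreating straight up.

>>> {"api": "move_arm", "payload": {
  "moves": [
    [0, 0, 0, 0, 0, -0.002, 0.08],
    [0, 0, 0, 0, 0, -0.006, 0.08],
    [0, 0, 0, 0, 0, -0.012, 0.08],
    [0, 0, 0, 0, 0, -0.02, 0.08],
    [0, 0, 0, 0, 0, -0.035, 0.08],
    [0, 0, 0, 0, 0, -0.055, 0.08],
    [0, 0, 0, 0, 0, -0.08, 0.08],
    [0, 0, 0, 0, 0, -0.105, 0.08],
    [0, 0, 0, 0, 0, -0.125, 0.08],
    [0, 0, 0, 0, 0, -0.13, 0.08]
  ]
}}

```text
clock: 23.1
position: [0.5134, -0.0131, 0.3054]
ee_rot: [0.733, -0.68, 0.002, -0.001]
ft_force: [0.3, 0.5, -0.5]
grip_width: 0.939
```

>>> {"api": "move_arm", "payload": {
  "moves": [
    [0, 0, 0, 0, 0, 0, 0.08],
    [0, 0, 0, 0, 0, 0, 0.08],
    [0, 0, 0, 0, 0, 0, 0.08],
    [0, 0, 0, 0, 0, 0, 0.08],
    [0, 0, 0, 0, 0, 0, 0.08],
    [0, 0, 0, 0, 0, 0, 0.08],
    [0, 0, 0, 0, 0, 0, 0.08],
    [0, 0, 0, 0, 0, 0, 0.08],
    [0, 0, 0, 0, 0, 0, 0.08],
    [0, 0, 0, 0, 0, 0, 0.08]
  ]
}}

```text
clock: 24.1
position: [0.5125, -0.0133, 0.3025]
ee_rot: [0.733, -0.68, 0.0, 0.0]
ft_force: [-0.8, -0.7, -0.6]
grip_width: 0.934
```

```bash
python3 -c "
from h import *
a,_=snap('side','s7.png')
for i in range(8): cams.camera('wrist')
b,_=snap('side','s8.png'); print('motion',(cv2.absdiff(a,b).max(2)>40)[150:330,190:300].sum(), manip.get_obs()['clock'])
cv2.imwrite('pics/s8c.png',cv2.resize(b[100:340,150:420,::-1],None,fx=2.4,fy=2.4,interpolation=cv2.INTER_CUBIC))"
```

```text
motion 0 24.6
```

View pics/s8c.png

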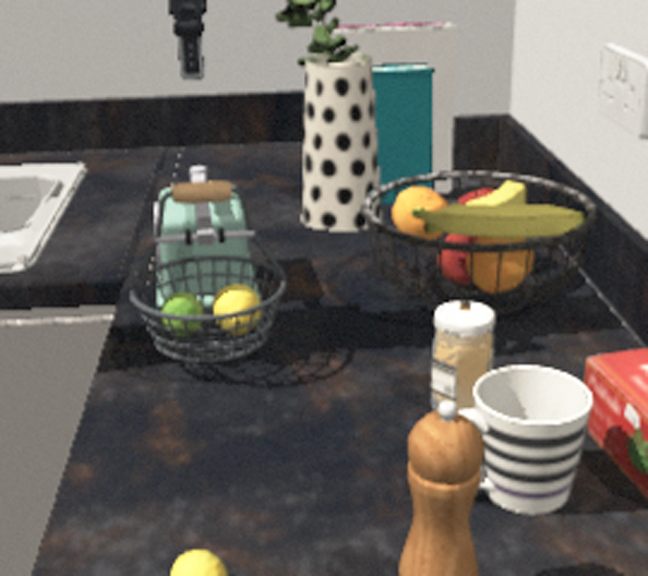

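Basket at (208,310) hangs level and still, the bar in the hook at (205,237), and nothing else has been disturbed.

```bash
python3 -c "
from workcell import manip
print(manip.hand_in())"
```

```text
the job is handed in; nothing more can be done
None
```

The basket, with the lemon and the lime in it, now hangs by its cross bar in the scale's hook. I handed the job in at about 24.6 s.

- **Lowering:** I let the weight down at 1.5 cm/s, slowing to about 1 cm/s at the end. The arm sank about 60 mm, worked out from the hand's height because I did not read the needle, and the end stop is at 80 mm. I opened the fingers only once the vertical force on the hand was about zero, within roughly 0.2 N, and the basket hardly moved.
- **Last checks:** In the side view the basket was upright with both fruits in it and the bar between the collars in the hook. Two frames about 0.45 s apart showed no motion. The gripper was clear above, and the mug, jar and pepper mill stood as before.
- **Imperfections:** During the lowering, a 1 mm sideways correction overshot and pressed the bar with about 4 N. I took most of it back straight away. The last downward step also pushed on the scale by about 0.2 N, so I raised the hand 1 mm before letting go.
- **Measurements that disagreed:** The grip's angle came out as −12° from the top camera and −15.5° from the wrist camera. I used about −15°.

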